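# Vent and open the safety-capped amber bottle for refilling

### The job

The empty amber bottle is due for refilling: first press the vent plunger on its shoulder fully down to its stop to let the air in; after that push its safety cap down, twist it about a quarter turn anticlockwise (seen from above) while it is pushed down, and lift it off. Finish while holding the cap still and upright in the gripper, some 5 to 10 cm straight above where it sat - do not put it down or let go - and leave the sugar bowl, the jug and the brush where they are.

Things in the scene. Friction and masses are not known exactly. Their poses are not given: they have to be found in the camera images.
- bottle: flat-sided amber glass bottle, fixed in a steel cradle (104 x 184 mm, 35 mm high) on the shelf: never moves. Origin on the neck's axis at shelf level, z up. The body reaches 45 mm either way in its x, and from -45 to +125 mm in its y; the shoulder is flat, 132 mm above the shelf. The vent plunger stands 85 mm from the neck's axis on +y. A collar 54 mm wide, up to z = 150 mm, carries the neck.
- cap_center (a point): centre of the round black ribbed safety cap, 56 mm in diameter, 46 mm high, upright on the bottle's neck; on its axis half-way up, 23 mm below its top, 180 mm above the shelf. Its rim is 7 mm above the collar, its lower stop. Grip it at any yaw, best by the upper 28 mm (solid). An inner spring resists with 6 N at first, 10 N at the stop 7 mm down. It is loose and weighs about 60 g.
- cap: the same cap, origin on its axis at the lower rim, z up. Two inner lugs on its x axis lock it, within 2 degrees of the bottle's x axis. It turns only while pushed down by more than 4.5 mm (best 6), and only anticlockwise from above; a turn of 60 to 120 degrees (best 90) frees it and it lifts straight off.
- vent_top (a point): centre of the top face of the vent plunger, a black round head 24 mm in diameter and 8 mm thick on a steel stem, on the bottle's shoulder; 165 mm above the shelf when up. It goes straight down.
- vent (a joint): travel of the vent plunger in m: 0 up, 0.008 at its stop; its spring takes 2.4 N at first and 5.6 N at the stop, and pushes it up again when left.
- sugar_bowl: loose stainless sugar bowl with a hinged lid, 92 mm in diameter, 90 mm high, on the robot's left; origin at its underside. Leave alone.
- jug: loose small white ceramic jug, 84 mm in diameter, 102 mm high, handle on one side, on the robot's right; origin at its underside. Leave alone.
- brush: loose purple silicone brush lying on the shelf on the robot's right, 195 mm long, 12 mm high; origin at its underside. Leave alone.
Mind the look-alikes: they are no part of the job. Of the things like the bottle, leave any that is blue; of the rest the smaller one is meant.

How it is judged (in metres and radians):
On the way, in this order (a step that is already met when the one before it is completed fails the run):
1. the vent plunger is pressed down to its stop (7 of its 8 mm or more, for 0.2 s) while the cap is still locked on (value of joint vent above 0.007 m and z of cap_center in the frame of bottle between 0.177 and 0.184 m and angle between the x axis of cap and the x axis of bottle, either way round below 0.25 rad), for 0.2 s.
2. the cap, not yet turned, is pushed down by 4 mm or more (z of cap_center in the frame of bottle below 0.176 m and angle between the x axis of cap and the x axis of bottle, either way round below 0.25 rad and horizontal distance between cap_center and bottle below 0.006 m), for 0.1 s.
3. the cap is turned by 52 degrees or more, still on the neck (angle between the x axis of cap and the x axis of bottle, either way round above 0.9 rad and z of cap_center in the frame of bottle below 0.192 m and horizontal distance between cap_center and bottle below 0.008 m), for 0.1 s.
At the end, for the whole second after the job is handed in: the cap is held in the fingers (grip over 2 N), still (under 30 mm/s), upright within 17 degrees, its centre 40 to 140 mm higher than where it sat and within 40 mm of the neck's axis, touching no part of the bottle; sugar bowl, jug and brush within 30 mm of where they began (z of cap_center in the frame of bottle between 0.22 and 0.32 m and horizontal distance between cap_center and bottle below 0.04 m and angle between cap's own z axis and vertical below 0.3 rad and contact force between cap and the fingers above 2 N and contact force between cap and bottle below 0.1 N and linear speed of cap below 0.03 m/s and distance of each of sugar_bowl, jug, brush from where it was at the start of the episode below 0.03 m); the arm keeps its last pose, push and grip.
It fails at once if the sugar bowl is shifted by more than 30 mm (distance of sugar_bowl from where it was at the start of the episode above 0.03 m).
It fails at once if the jug is shifted by more than 30 mm (distance of jug from where it was at the start of the episode above 0.03 m).
It fails at once if the brush is shifted by more than 30 mm (distance of brush from where it was at the start of the episode above 0.03 m).
It also fails if it takes over 48 s, if anything falls off the work surface, if the arm or the gripper's body presses on something with over 40 N, if the wrist force passes 120 N, or if a joint passes its speed limit or range.

### The arm

A 6-joint arm with a two-finger parallel gripper is mounted at the origin on the work surface. World frame = base frame: x ahead of the robot, y to its left, z up, the work surface at z = 0. Lengths are in m, angles in degrees, forces in N, time in s.
With the tool pointing down it reaches from about 0.3 to 0.85 m from the base axis. Payload 4.2 kg.
Tool frame: the origin (TCP) lies midway between the tips of the shut fingers; the grasp point (between the pads) lies 19 mm behind it (r.grip_point_offset is the distance from the TCP to the grasp point, in m); z points along the fingers, y is the direction in which the jaws open and shut (so a half turn about z gives the same grasp; the last joint's range is limited). The gripper opens to 91 mm and grips with 3 to 60 N. Pads are 32 mm wide; open, the fingers measure 118 mm over their backs; the gripper's body (76 mm by 178 mm) begins 60 mm behind the grasp point.
Start: joints at [-66.234, 18.312, 89.639, -0, 72.044, -1.146], TCP at [0.242, -0.522, 0.214] pointing down, gripper open.
Joint ranges: [-177.97, 177.97], [-48.28, 115.42], [12.27, 149.76], [-77.06, 257.06], [2.81, 150.46], [-146.56, 146.56]. Speed limits (degrees/s): [147.25, 147.25, 180, 180, 180, 180].

### API

Orientations are given as a 3x3 rotation matrix whose columns are the frame's x, y, z axes.
In Python, from bench import telemetry, optics, job, r gives the robot as it stands.
- The arm moves only by the shell command python3 -m handwheel 'ROWS' [FORCE]. ROWS is JSON, a list of rows, each an object of numbers: "x", "y", "z": the shift along the tool's x, y, z in cm; "roll": the turn about the tool's z in degrees; "jaw": the finger opening in cm, from 0 to 9.12. A call has 1 to 5 rows; each row is the pose to reach, as a shift and turn from the pose measured when the call began, along the tool's axes at that moment; what a row does not reach only later rows make up. A row lasts 1/12 s, in which the tool goes at most 41.7 mm and 7.16 degrees, less where a joint would pass 70% of its speed; a pose out of reach is approached as far as the arm can. A call with a gripper value outside its range is refused whole. The fingers move at their own pace and stop on an object; FORCE is the grip in N (left out, the last holds). Time passes only in rows, so rows that repeat a pose let the fingers close. It gives the time, the measured TCP pose, the force and the opening at its end, in the units of the state.
- telemetry.read_state(): the state, without advancing time (a new reading comes with each control period).
- optics.capture(name): name is "scene" or "top" or "wrist"; returns the picture (480x640x3 uint8, blue, green, red); there is no depth.
- optics.calibration(name): a dict with "vfov" (degrees; the focal length in pixels is half the picture's height over the tangent of half this angle, whatever the lens; pixels are square), "cx", "cy" (the principal point, pixels), "k1" (the pictures are not rectified: a ray, as slopes to the right and down, at radius r is drawn at 1 + k1 r^2 times it, then the intrinsics apply), "rvec" (rotation vector, rad) and "tvec" (3), from world to camera coordinates, as OpenCV has them. Camera axes: x right, y down, z forward; pixel columns grow to the right and rows downward; lengths in m; the calibration is good to about 2 mm. A picture is of the moment at which its call begins: read the wrist's pose just before it. calibration takes no time and is no camera call; for the wrist camera it gives the pose at the moment of the call.
- job.job_done(): hands the job in, once; it reports no verdict.
Trained networks look in the newest picture that a camera, given by its name, has taken for a name from the list of things; names that differ only in an ending like _2 or _b are one class to them, and where a whole thing is asked for, a point or a joint stands for the part that bears it (a point fixed in the world has none). Each returns a list of dicts, best first, with "confidence" (0 to 1); they miss things now and then, are a little off and sometimes report something else, mostly with a low value. They report only what shows in the picture. A call takes as long as a camera call. They do not tell look-alikes from the thing itself.
- optics.search_frame(query, camera): "point" ([row, column] in pixels, amid what is visible of it).
- optics.silhouettes(query, camera): "pixels" (480x640 bool, what is visible of it) and "point" ([row, column] in pixels, amid what is visible of it).
The state is a dict: "time_s": time; "q": joint angles; "joint_vel": joint speeds; "tau": joint torques, N m; "tool_pos": TCP position; "ee_rot": TCP orientation; "force": force on the tool from outside, world axes, zero at the start; "moment": the same for the moment, N m; "grip_width": opening from 0.0 (shut) to 1.0 (fully open).
Only numpy, scipy, OpenCV 4.12 (cv2) and the standard library are available. Lean on these libraries where they do the work, as an engineer would, in place of code of your own. Each camera call takes 0.05 s, during which the arm holds its last target.

## Working session

There is one attempt and no reset: what is moved stays moved. The work goes in short steps, Python scripts to look and compute and a shell command to move; the robot and the scene stay as the last step left them, time stands still between calls to the robot, and variables do not carry over. Pictures are saved under pics/ and viewed, and the job is handed in when it is done.

```bash
ls; mkdir -p pics
python3 - <<'E'
from bench import telemetry, optics, job, r
import cv2
s=telemetry.read_state(); print(s)
for n in ("scene","top","wrist"):
    im=optics.capture(n); cv2.imwrite(f"pics/{n}0.png",im); print(n,optics.calibration(n))
    for q in ("cap","bottle","vent_top"):
        print(q,[(d["point"],round(d["confidence"],2)) for d in optics.search_frame(q,n)])
E
```

```text
pics
{'time_s': 0.0, 'q': array([-6.62347100e+01,  1.83495348e+01,  8.97080733e+01, -1.05474054e-03,
        7.20435645e+01, -1.14583459e+00]), 'joint_vel': array([0.05547572, 0.0941663 , 0.09120443, 0.00726597, 0.05175932,
       0.04598307]), 'tau': array([-3.27291622e-03, -4.12466884e+01, -2.31973743e+01,  7.25019048e-02,
        4.55673784e-02, -1.43850089e-04]), 'tool_pos': array([ 0.24198263, -0.52102745,  0.2131301 ]), 'ee_rot': array([[ 9.06959858e-01,  4.21216437e-01, -7.27625507e-04],
       [ 4.21217065e-01, -9.06958431e-01,  1.60900324e-03],
       [ 1.78125234e-05, -1.76578963e-03, -9.99998441e-01]]), 'force': array([ 0.18608885, -0.73950765, -0.65420587]), 'moment': array([-0.01660487, -0.02236657, -0.04975375]), 'grip_width': 1.0016460636676012}
scene {'vfov': 46.7076634018457, 'cx': 316.80710227031227, 'cy': 235.64666185258255, 'k1': 0.041012654465492585, 'rvec': array([-0.03744882,  2.97260926, -0.99789966]), 'tvec': array([0.45445413, 0.08498592, 1.49415286])}
cap [([259.0, 262.8], 0.55)]
bottle [([214.9, 249.9], 0.83), ([316.9, 380.0], 0.78), ([298.5, 246.6], 0.73)]
vent_top [([290.4, 357.9], 0.76), ([279.5, 228.9], 0.53)]
top {'vfov': 48.939496596146924, 'cx': 318.1524128755253, 'cy': 244.0613442038584, 'k1': -0.12163350146987978, 'rvec': array([ 2.17767088, -2.18014424,  0.12593024]), 'tvec': array([0.00729407, 0.46798319, 1.34855321])}
cap [([191.8, 271.2], 0.64), ([261.7, 439.0], 0.29)]
bottle [([180.7, 260.3], 0.85), ([307.9, 238.3], 0.63)]
vent_top [([181.5, 260.1], 0.53), ([149.7, 356.7], 0.48), ([284.3, 221.3], 0.46)]
wrist {'vfov': 65.44702117615633, 'cx': 318.9689786538655, 'cy': 237.2092128011476, 'k1': 0.014951882414793524, 'rvec': array([-2.4730884,  1.5794286,  0.1894673]), 'tvec': array([-0.57502078, -0.02652576,  0.38940505])}
cap []
bottle []
vent_top []
```

View pics/scene0.png

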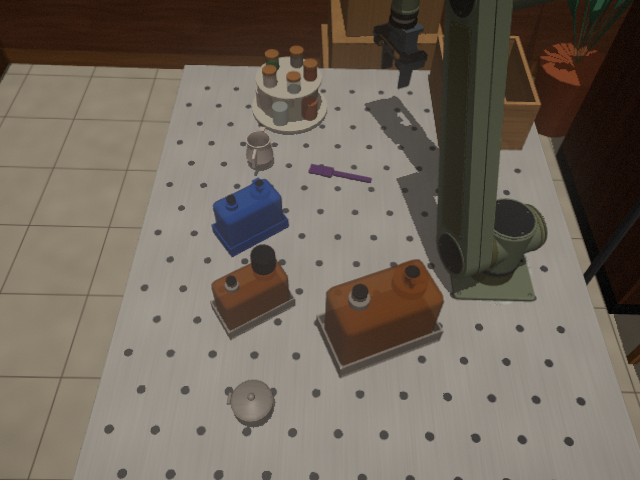

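View pics/top0.png

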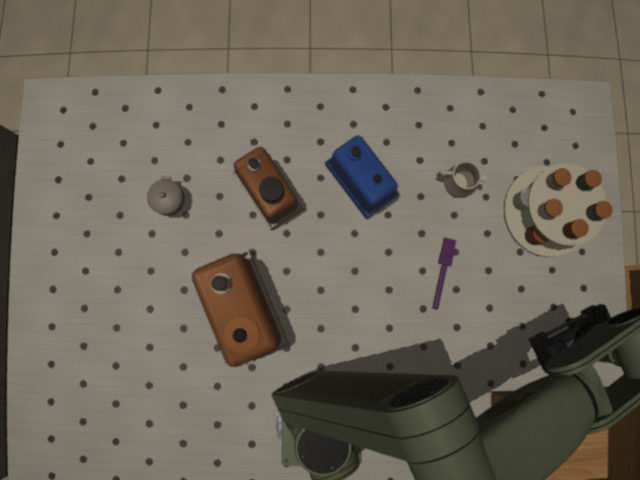

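View pics/wrist0.png

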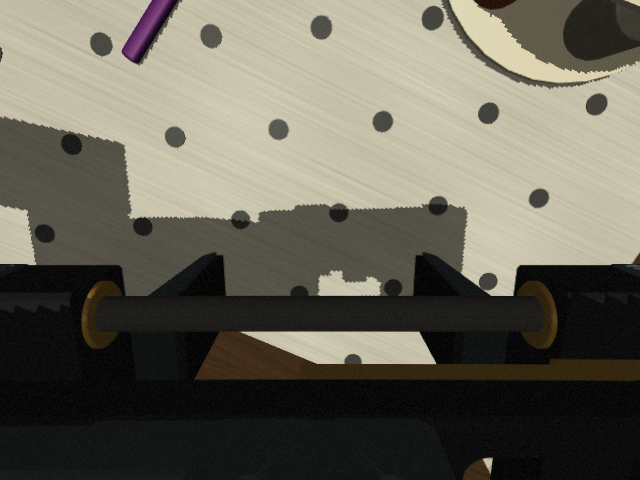

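Candidates for the bottle:
- Blue bottle: scene (249,215), top (361,176). Excluded because it is blue.
- Large amber bottle: scene (380,317), top (238,308). Excluded because it is the bigger one.
- Small amber bottle: scene (252,295), top (265,187), black cap at top (271,190), vent at about (254,164). This is the one I choose.

I'll check it in a crop and measure.

```bash
cat > h.py <<'E'
import numpy as np, cv2
from scipy.optimize import least_squares
from bench import telemetry, optics, job, r
def cam(n,c=None):
    c=c or optics.calibration(n); f=240/np.tan(np.radians(c["vfov"]/2))
    return c,f
def proj(P,c):
    f=240/np.tan(np.radians(c["vfov"]/2))
    P=np.atleast_2d(P); R=cv2.Rodrigues(np.array(c["rvec"]))[0]; X=P@R.T+np.array(c["tvec"])
    s=X[:,:2]/X[:,2:]; s=s*(1+c["k1"]*(s**2).sum(1,keepdims=True)); return s*f+[c["cx"],c["cy"]]
def ray_at_z(uv,z,c):
    # world point at height z on pixel's ray
    return least_squares(lambda p: (proj([p[0],p[1],z],c)[0]-uv),[0.5,0.]).x
def tri(obs):
    return least_squares(lambda p: np.concatenate([proj(p,c)[0]-uv for uv,c in obs]),[0.6,0.,.15])
E
python3 - <<'E'
from h import *
for n,(a,b,c,d) in {"scene":(235,340,195,310),"top":(130,240,215,320)}.items():
    im=cv2.imread(f"pics/{n}0.png")[a:b,c:d]; cv2.imwrite(f"pics/{n}crop.png",cv2.resize(im,None,fx=5,fy=5,interpolation=2))
for n in("scene","top"):
    optics.capture(n)
    for q in ("cap","vent_top","bottle","jug","sugar_bowl","brush"):
        for d in optics.silhouettes(q,n):
            m=d["pixels"]; ys,xs=np.nonzero(m); print(n,q,round(d["confidence"],2),np.round(d["point"]),xs.min(),xs.max(),ys.min(),ys.max(),m.sum())
E
```

```text
scene cap 0.59 [259. 263.] 250 274 244 274 624
scene vent_top 0.66 [280. 230.] 225 235 276 285 86
scene vent_top 0.57 [203. 231.] 226 234 195 204 69
scene vent_top 0.51 [291. 357.] 352 367 284 299 195
scene bottle 0.88 [298. 250.] 210 294 262 338 4119
scene bottle 0.86 [219. 250.] 212 288 178 256 3861
scene bottle 0.83 [316. 381.] 316 443 259 377 10133
scene jug 0.72 [151. 260.] 246 272 127 168 845
scene sugar_bowl 0.97 [400. 252.] 227 272 380 426 1604
scene brush 0.79 [174. 331.] 308 369 164 181 457
top cap 0.87 [191. 272.] 259 284 177 204 556
top vent_top 0.61 [284. 218.] 211 226 275 290 196
top vent_top 0.59 [160. 253.] 248 257 158 167 78
top bottle 0.97 [180. 262.] 233 303 146 229 2618
top bottle 0.92 [310. 237.] 192 289 250 368 7004
top bottle 0.83 [177. 363.] 325 396 135 219 3356
top jug 0.87 [179. 461.] 438 486 161 194 1016
top sugar_bowl 0.71 [201. 166.] 148 184 176 215 1075
top brush 0.75 [261. 442.] 432 455 238 309 668
```

View pics/scenecrop.png

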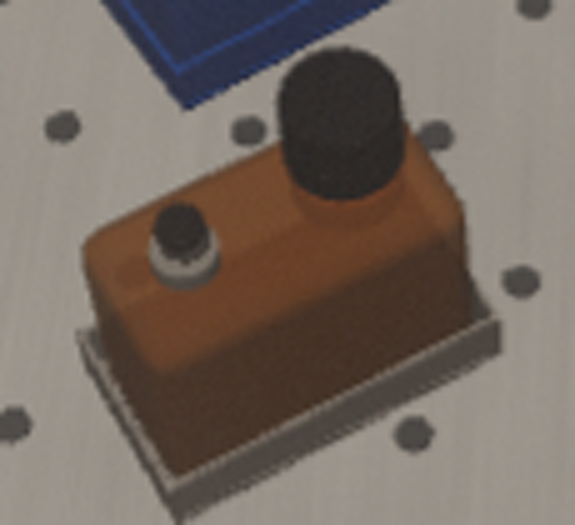

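View pics/topcrop.png

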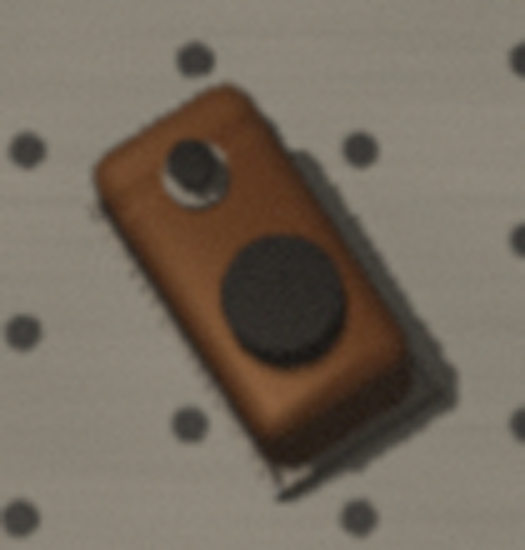

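Run:
```python
from h import *
ct,cs=optics.calibration("top"),optics.calibration("scene")
ob=[("cap",(271.5,189.0),ct),("vent",(253.0,162.6),ct),("cap",(262.9,255.3),cs),("vent",(231.1,280.3),cs)]
def model(p):
    b=np.array([p[0],p[1]]); y=np.array([-np.sin(p[2]),np.cos(p[2])])
    return {"cap":[*b,.203+p[3]],"vent":[*(b+.085*y),.165+p[3]]}
for fz in (0,1):
  f=lambda p:np.concatenate([proj(model([*p[:3],p[3]*fz])[k],c)[0]-uv for k,uv,c in ob])
  s=least_squares(f,[.65,.1,-.5,0]); print(s.x,np.degrees(s.x[2]),s.fun.round(1))
for k in("cap","vent"):
  s=tri([(uv,c) for a,uv,c in ob if a==k]);print(k,s.x,s.fun.round(1))
for k,z,cc in (("sugar",.045,(166,197)),("jug",.05,(463,177)),("brush",.006,(442,265))): print(k,ray_at_z(cc,z,ct))
```

```text
[ 0.57689056  0.11796833 -0.99479094  0.        ] -56.997322204388546 [-0.8 -0.1 -0.4  0.   0.1 -1.   0.  -0.4]
[ 0.57758989  0.1170146  -0.99534459 -0.00420411] -57.029043921276866 [-0.3 -0.1  0.3  0.2 -0.  -0.2 -0.1  0.2]
cap [0.57771306 0.11654792 0.19720667] [-0.  0. -0. -0.]
vent [0.64869197 0.1637205  0.16245509] [-0.   0.1 -0.1 -0. ]
sugar [0.58881768 0.40231783]
jug [ 0.64206803 -0.37332517]
brush [ 0.41377591 -0.3218974 ]
```

```bash
cat >> h.py <<'E'
def goto(target):
    s=telemetry.read_state(); d=np.array(target)-s["tool_pos"]; R=np.array(s["ee_rot"])
    print("t",round(s["time_s"],2),"pos",s["tool_pos"].round(4),"F",np.round(s["force"],1),"w",round(s["grip_width"]*91.2,1),"q6",round(s["q"][5],1),"tool shift cm",(R.T@d*100).round(2),"tilt",R[:,2].round(3),"yaw",np.degrees(np.arctan2(R[1,0],R[0,0])).round(1))
E
python3 - <<'E'
from h import *
c=optics.calibration("wrist");R=cv2.Rodrigues(c["rvec"])[0];p=-R.T@c["tvec"]
s=telemetry.read_state();print("cam in tool",s["ee_rot"].T@(p-s["tool_pos"]), (s["ee_rot"].T@R.T).round(2))
goto([.58,.118,.36])
E
```

```text
cam in tool [ 6.59166706e-02  9.71699564e-05 -1.70699924e-01] [[-0.   -0.97 -0.24]
 [ 1.   -0.   -0.  ]
 [-0.   -0.24  0.97]]
t 1.3 pos [ 0.2422 -0.5215  0.214 ] F [-1.2  0.  -0.9] w 91.3 q6 -1.1 tool shift cm [ 57.57 -43.77 -14.61] tilt [ 0. -0. -1.] yaw 24.9
```

```bash
python3 -m handwheel '[{"z":-4},{"z":-8},{"z":-12},{"z":-15},{"z":-15}]'
python3 -m handwheel '[{"x":3,"y":-2.3},{"x":6,"y":-4.6},{"x":9,"y":-7},{"x":12,"y":-9.2},{"x":15,"y":-11.5}]'
python3 -c "
from h import *
goto([.58,.118,.36])"
```

```text
t 1.3 pos [ 0.2422 -0.5215  0.214 ] F [-1.2  0.  -0.9] w 91.3 q6 -1.1 tool shift cm [ 57.57 -43.77 -14.61] tilt [ 0. -0. -1.] yaw 24.9validation failed for argument at $[0]...
validation failed for argument at $[0]...
```

```bash
python3 -m handwheel '[{"x":0,"y":0,"z":-4,"roll":0,"jaw":9.1},{"x":0,"y":0,"z":-8,"roll":0,"jaw":9.1},{"x":0,"y":0,"z":-12,"roll":0,"jaw":9.1},{"x":0,"y":0,"z":-15,"roll":0,"jaw":9.1},{"x":0,"y":0,"z":-15,"roll":0,"jaw":9.1}]'
python3 -c "
from h import *
goto([.58,.118,.36])"
```

```text
time_s: 1.72
tool_pos: [0.2431, -0.5236, 0.3716]
ee_rot: [[0.907, 0.421, 0.006], [0.421, -0.907, -0.013], [-0.0, 0.014, -1.0]]
force: [-0.3, 0.6, 0.3]
grip_width: 0.994
t 1.72 pos [ 0.2431 -0.5236  0.3716] F [-0.3  0.6  0.3] w 90.6 q6 -1.1 tool shift cm [ 57.58 -44.01   0.52] tilt [ 0.006 -0.013 -1.   ] yaw 24.9
```

```bash
python3 -m handwheel '[{"x":3,"y":-2.3,"z":0,"roll":0,"jaw":0},{"x":6,"y":-4.6,"z":0,"roll":0,"jaw":0},{"x":9,"y":-6.9,"z":0,"roll":0,"jaw":0},{"x":12,"y":-9.2,"z":0,"roll":0,"jaw":0},{"x":15,"y":-11.5,"z":0,"roll":0,"jaw":0}]'
python3 -m handwheel '[{"x":3,"y":-2.3,"z":0,"roll":0,"jaw":0},{"x":6,"y":-4.6,"z":0,"roll":0,"jaw":0},{"x":9,"y":-6.9,"z":0,"roll":0,"jaw":0},{"x":12,"y":-9.2,"z":0,"roll":0,"jaw":0},{"x":15,"y":-11.5,"z":0,"roll":0,"jaw":0}]'
python3 -m handwheel '[{"x":3,"y":-2.3,"z":0,"roll":0,"jaw":0},{"x":6,"y":-4.6,"z":0,"roll":0,"jaw":0},{"x":9,"y":-6.9,"z":0,"roll":0,"jaw":0},{"x":12,"y":-9.2,"z":0,"roll":0,"jaw":0},{"x":15,"y":-11.5,"z":0,"roll":0,"jaw":0}]'
python3 -c "
from h import *
goto([.60,.135,.36])"
```

```text
time_s: 2.13
tool_pos: [0.331, -0.3544, 0.3694]
ee_rot: [[0.907, 0.42, 0.006], [0.421, -0.907, -0.012], [-0.0, 0.014, -1.0]]
force: [1.1, -1.3, 0.8]
grip_width: 0.671
time_s: 2.55
tool_pos: [0.419, -0.1852, 0.3675]
ee_rot: [[0.907, 0.42, 0.005], [0.42, -0.907, -0.012], [-0.0, 0.014, -1.0]]
force: [0.5, -1.0, 0.2]
grip_width: 0.297
time_s: 2.97
tool_pos: [0.5071, -0.0159, 0.3655]
ee_rot: [[0.907, 0.421, 0.005], [0.421, -0.907, -0.013], [-0.001, 0.014, -1.0]]
force: [-0.2, -0.5, -0.0]
grip_width: 0.008
t 2.97 pos [ 0.5071 -0.0159  0.3655] F [-0.2 -0.5 -0. ] w 0.7 q6 62.5 tool shift cm [14.78 -9.78  0.41] tilt [ 0.005 -0.013 -1.   ] yaw 24.9
```

```bash
python3 -m handwheel '[{"x":3,"y":-2,"z":0,"roll":0,"jaw":0},{"x":6.5,"y":-4,"z":0,"roll":0,"jaw":0},{"x":10,"y":-6.5,"z":0,"roll":0,"jaw":0},{"x":13,"y":-8.5,"z":0,"roll":0,"jaw":0},{"x":14.8,"y":-9.8,"z":0.4,"roll":0,"jaw":0}]'
python3 - <<'E'
from h import *
goto([.6,.135,.36])
c=optics.calibration("wrist");im=optics.capture("wrist");cv2.imwrite("pics/w1.png",im)
print(proj([[.577,.1175,.203],[.6487,.164,.165]],c))
for q in ("cap","vent_top"):
    for d in optics.silhouettes(q,"wrist"):
        ys,xs=np.nonzero(d["pixels"]); print(q,round(d["confidence"],2),np.round(d["point"]),xs.min(),xs.max(),ys.min(),ys.max())
E
```

```text
time_s: 3.38
tool_pos: [0.6017, 0.1389, 0.3592]
ee_rot: [[0.906, 0.423, 0.006], [0.423, -0.906, -0.011], [0.0, 0.013, -1.0]]
force: [-0.0, 0.3, -0.4]
grip_width: 0.005
t 3.38 pos [0.6017 0.1389 0.3592] F [-0.   0.3 -0.4] w 0.4 q6 77.2 tool shift cm [-0.32  0.28 -0.08] tilt [ 0.006 -0.011 -1.   ] yaw 25.0
[[326.52756224 256.19144675]
 [313.27039594 160.00874654]]
cap 0.59 [236. 329.] 297 358 216 268
vent_top 0.61 [235. 544.] 531 557 225 247
vent_top 0.6 [157. 316.] 303 325 148 170
vent_top 0.16 [240. 327.] 296 358 216 280
```

View pics/w1.png

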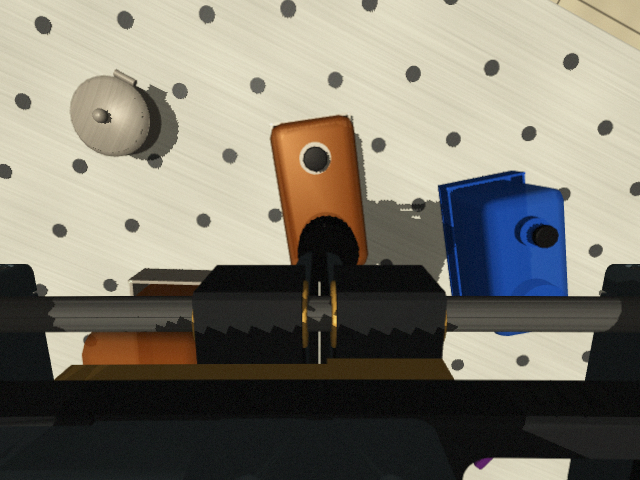

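Run:
```python
from h import *
c=optics.calibration("wrist")
v=ray_at_z((315.5,158.3),.165,c); print(v)
im=cv2.imread("pics/w1.png")[135:275,255:400]; cv2.imwrite("pics/w1c.png",cv2.resize(im,None,fx=4,fy=4))
R=telemetry.read_state()["ee_rot"]
# cap top-circle projection
for cc in((.577,.1175),(.579,.117),(.577,.119)):
    a=np.linspace(0,6.28,100);P=np.c_[cc[0]+.028*np.cos(a),cc[1]+.028*np.sin(a),0*a+.203];q=proj(P,c);print(cc,q.min(0),q.max(0))
goto([v[0],v[1],.185])
```

```text
[0.64898536 0.16006354]
(0.577, 0.1175) [294.03483326 223.2351333 ] [355.69084439 282.48879094]
(0.579, 0.117) [295.44155174 221.46578342] [357.16201534 280.85056799]
(0.577, 0.119) [292.52115075 222.5415317 ] [354.21036939 281.85074633]
t 3.53 pos [0.6003 0.1366 0.3581] F [ 0.6  0.6 -0.5] w 0.6 q6 77.1 tool shift cm [ 5.47 -0.29 17.29] tilt [ 0.002 -0.013 -1.   ] yaw 25.0
```

View pics/w1c.png

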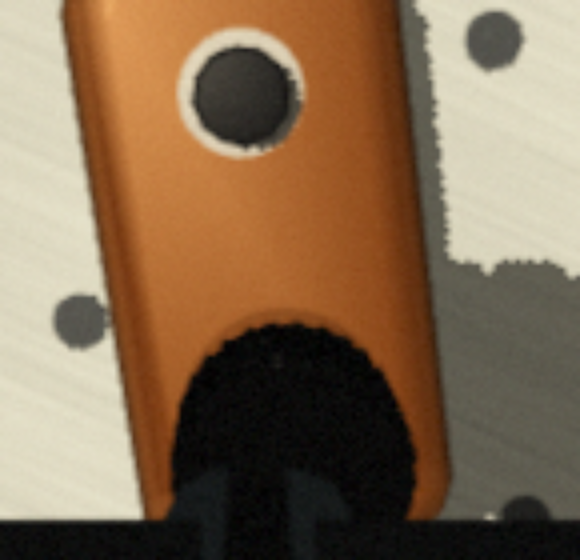

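Run:
```python
from h import *
optics.capture("wrist")
c=optics.calibration("wrist");im=optics.capture("wrist");cv2.imwrite("pics/w2.png",im)
g=cv2.cvtColor(im,cv2.COLOR_BGR2GRAY)
crop=im[135:275,255:400]; cv2.imwrite("pics/w2c.png",cv2.resize(crop,None,fx=4,fy=4))
dark=(im.max(2)<75).astype(np.uint8)
n,l,st,ce=cv2.connectedComponentsWithStats(dark[120:200,285:350]); print(st,ce+[285,120])
for uv in [ce[i]+[285,120] for i in range(1,n) if 200<st[i,4]<900]: print(uv,ray_at_z(uv,.165,c))
row=dark[245,270:400];print(np.nonzero(row)[0][[0,-1]]+270)
for cc in((.577,.1175),(.579,.117),(.58,.1155)):
    a=np.linspace(0,6.28,200);P=np.c_[cc[0]+.028*np.cos(a),cc[1]+.028*np.sin(a),0*a+.203];q=proj(P,c);print(cc,q.min(0),q.max(0))
col=dark[200:260,326];print("top of dark",np.nonzero(col)[0][0]+200)
goto([.649,.162,.185])
```

```text
[[   0    0   65   80 4727]
 [  64    0    1    2    2]
 [  16   23   25   25  471]] [[317.3958113  159.99323038]
 [349.         120.5       ]
 [312.89171975 154.71549894]]
[312.89171975 154.71549894] [0.6508104  0.16242887]
[295 364]
(0.577, 0.1175) [293.01660933 222.25634142] [354.57097778 281.45128527]
(0.579, 0.117) [294.41626045 220.48706573] [356.03429697 279.81236354]
(0.58, 0.1155) [296.37676386 220.17777382] [357.99911257 279.52230771]
top of dark 212
t 3.63 pos [0.5998 0.1347 0.3598] F [-0.1 -0.3 -0.4] w 0.5 q6 77.1 tool shift cm [ 5.64 -0.65 17.46] tilt [ 0.004 -0.013 -1.   ] yaw 24.9
```

View pics/w2c.png

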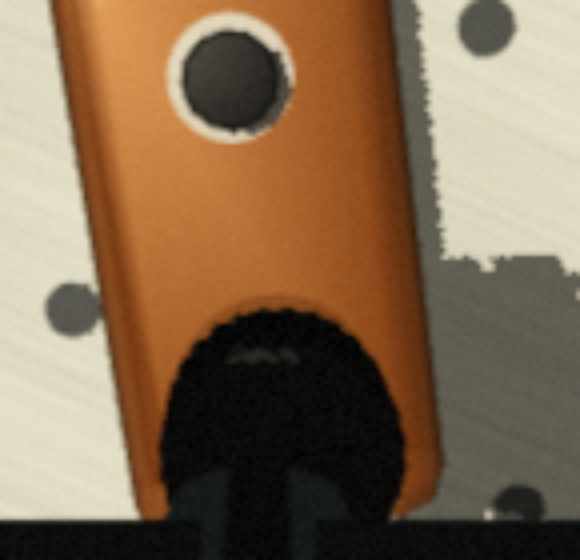

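```bash
python3 -c "
from h import *
goto([.6505,.1623,.19])"
python3 -m handwheel '[{"x":3,"y":-0.3,"z":1,"roll":0,"jaw":0},{"x":5.8,"y":-0.5,"z":4,"roll":0,"jaw":0},{"x":5.8,"y":-0.5,"z":8,"roll":0,"jaw":0},{"x":5.8,"y":-0.5,"z":12,"roll":0,"jaw":0},{"x":5.8,"y":-0.5,"z":14,"roll":0,"jaw":0}]'
python3 -m handwheel '[{"x":0,"y":0,"z":0,"roll":0,"jaw":0}]'
python3 -c "
from h import *
goto([.6505,.1623,.17])
im=optics.capture('wrist');cv2.imwrite('pics/w3.png',im)"
```

```text
t 3.63 pos [0.5998 0.1347 0.3598] F [-0.1 -0.3 -0.4] w 0.5 q6 77.1 tool shift cm [ 5.79 -0.61 16.96] tilt [ 0.004 -0.013 -1.   ] yaw 24.9
time_s: 4.05
tool_pos: [0.6484, 0.1597, 0.2147]
ee_rot: [[0.908, 0.419, -0.003], [0.419, -0.908, -0.015], [-0.009, 0.013, -1.0]]
force: [-0.7, -1.1, 0.4]
grip_width: 0.005
time_s: 4.13
tool_pos: [0.6456, 0.1576, 0.2102]
ee_rot: [[0.909, 0.418, -0.012], [0.417, -0.909, -0.018], [-0.018, 0.011, -1.0]]
force: [0.6, 0.2, -0.6]
grip_width: 0.006
t 4.13 pos [0.6456 0.1576 0.2102] F [ 0.6  0.2 -0.6] w 0.5 q6 78.7 tool shift cm [ 0.71 -0.27  4.  ] tilt [-0.012 -0.018 -1.   ] yaw 24.7
```

View pics/w3.png

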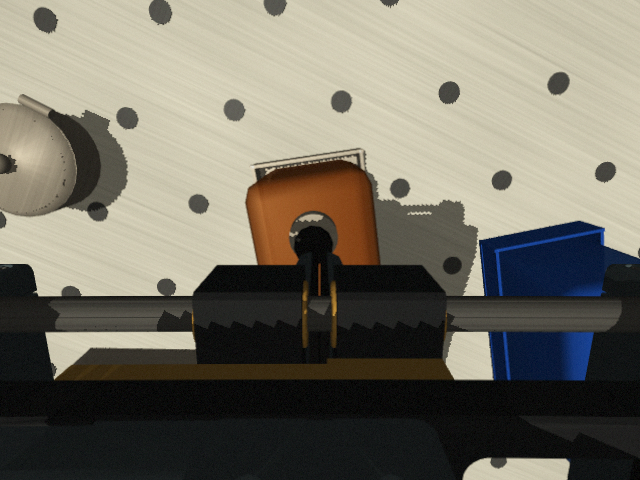

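```bash
python3 -m handwheel '[{"x":0.3,"y":-0.2,"z":1,"roll":0,"jaw":0},{"x":0.6,"y":-0.3,"z":2,"roll":0,"jaw":0},{"x":0.6,"y":-0.3,"z":3,"roll":0,"jaw":0},{"x":0.6,"y":-0.3,"z":3.7,"roll":0,"jaw":0},{"x":0.6,"y":-0.3,"z":3.7,"roll":0,"jaw":0}]'
python3 -c "
from h import *
im=optics.capture('wrist');cv2.imwrite('pics/w4.png',im[100:330,150:500])
c=optics.calibration('wrist');print(proj([[.6505,.1623,.165]],c)-[150,100])
goto([.6505,.1623,.157])"
```

```text
time_s: 4.6
tool_pos: [0.6493, 0.1619, 0.1733]
ee_rot: [[0.909, 0.418, -0.012], [0.417, -0.909, -0.018], [-0.019, 0.011, -1.0]]
force: [-0.6, -0.6, -0.7]
grip_width: 0.004
[[168.77870993 177.60052089]]
t 4.65 pos [0.6498 0.162  0.1742] F [0.  0.2 0.2] w 0.3 q6 79.0 tool shift cm [ 0.11 -0.01  1.72] tilt [-0.011 -0.018 -1.   ] yaw 24.7
```

View pics/w4.png

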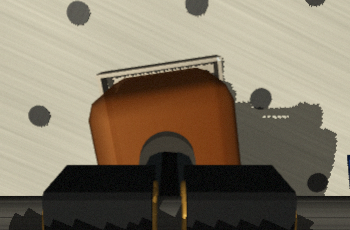

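```bash
python3 -m handwheel '[{"x":0.1,"y":0,"z":0.4,"roll":0,"jaw":0},{"x":0.1,"y":0,"z":0.8,"roll":0,"jaw":0},{"x":0.1,"y":0,"z":1.1,"roll":0,"jaw":0},{"x":0.1,"y":0,"z":1.3,"roll":0,"jaw":0},{"x":0.1,"y":0,"z":1.4,"roll":0,"jaw":0}]'
python3 -c "
from h import *
goto([.6505,.1623,.157])"
```

```text
time_s: 5.07
tool_pos: [0.651, 0.1624, 0.1608]
ee_rot: [[0.909, 0.418, -0.009], [0.417, -0.909, -0.017], [-0.016, 0.012, -1.0]]
force: [0.2, 1.6, 3.1]
grip_width: 0.003
t 5.07 pos [0.651  0.1624 0.1608] F [0.2 1.6 3.1] w 0.3 q6 79.1 tool shift cm [-0.04 -0.01  0.38] tilt [-0.009 -0.017 -1.   ] yaw 24.7
```

Contact with the plunger (3 N). Pressing to its stop.

```bash
python3 -m handwheel '[{"x":0,"y":0,"z":0.2,"roll":0,"jaw":0},{"x":0,"y":0,"z":0.4,"roll":0,"jaw":0},{"x":0,"y":0,"z":0.5,"roll":0,"jaw":0},{"x":0,"y":0,"z":0.6,"roll":0,"jaw":0},{"x":0,"y":0,"z":0.6,"roll":0,"jaw":0}]'
python3 -m handwheel '[{"x":0,"y":0,"z":0.1,"roll":0,"jaw":0},{"x":0,"y":0,"z":0.2,"roll":0,"jaw":0},{"x":0,"y":0,"z":0.2,"roll":0,"jaw":0}]'
python3 -c "
from h import *
goto([.6505,.1623,.157])"
```

```text
time_s: 5.48
tool_pos: [0.6511, 0.1625, 0.1573]
ee_rot: [[0.909, 0.418, -0.007], [0.417, -0.909, -0.017], [-0.014, 0.012, -1.0]]
force: [-3.7, -0.6, 12.9]
grip_width: 0.009
time_s: 5.73
tool_pos: [0.6511, 0.1625, 0.1573]
ee_rot: [[0.909, 0.418, -0.006], [0.417, -0.909, -0.016], [-0.012, 0.012, -1.0]]
force: [-2.9, -0.3, 10.9]
grip_width: 0.003
t 5.73 pos [0.6511 0.1625 0.1573] F [-2.9 -0.3 10.9] w 0.2 q6 79.1 tool shift cm [-0.06 -0.01  0.03] tilt [-0.006 -0.016 -1.   ] yaw 24.7
```

```bash
python3 -m handwheel '[{"x":0,"y":0,"z":0.2,"roll":0,"jaw":0},{"x":0,"y":0,"z":0.3,"roll":0,"jaw":0},{"x":0,"y":0,"z":0.3,"roll":0,"jaw":0},{"x":0,"y":0,"z":0.3,"roll":0,"jaw":0},{"x":0,"y":0,"z":0.3,"roll":0,"jaw":0}]'
python3 -m handwheel '[{"x":0,"y":0,"z":-3,"roll":0,"jaw":0},{"x":0,"y":0,"z":-6,"roll":0,"jaw":3},{"x":0,"y":0,"z":-9,"roll":0,"jaw":9},{"x":-2,"y":0,"z":-9.5,"roll":0,"jaw":9},{"x":-3,"y":0,"z":-9.5,"roll":0,"jaw":9}]'
python3 - <<'E'
from h import *
goto([.5792,.1163,.23])
E
```

```text
time_s: 6.15
tool_pos: [0.6511, 0.1625, 0.1572]
ee_rot: [[0.909, 0.418, -0.004], [0.417, -0.909, -0.016], [-0.01, 0.013, -1.0]]
force: [-3.3, -0.5, 13.8]
grip_width: 0.002
time_s: 6.57
tool_pos: [0.6243, 0.1512, 0.255]
ee_rot: [[0.909, 0.418, 0.0], [0.418, -0.909, -0.015], [-0.006, 0.014, -1.0]]
force: [0.4, -1.1, -0.6]
grip_width: 0.262
t 6.57 pos [0.6243 0.1512 0.255 ] F [ 0.4 -1.1 -0.6] w 23.9 q6 78.5 tool shift cm [-5.54  1.26  2.56] tilt [ 0.    -0.015 -1.   ] yaw 24.7
```

```bash
python3 -m handwheel '[{"x":-1,"y":0.3,"z":0,"roll":0,"jaw":9},{"x":-3,"y":0.7,"z":0,"roll":0,"jaw":9},{"x":-5,"y":1.2,"z":0,"roll":0,"jaw":9},{"x":-5.5,"y":1.25,"z":0,"roll":0,"jaw":9},{"x":-5.5,"y":1.25,"z":0,"roll":0,"jaw":9}]'
python3 -m handwheel '[{"x":0,"y":0,"z":0,"roll":0,"jaw":9},{"x":0,"y":0,"z":0,"roll":0,"jaw":9}]'
python3 - <<'E'
from h import *
goto([.5792,.1163,.23])
c=optics.calibration("wrist");im=optics.capture("wrist");cv2.imwrite("pics/w5.png",im)
a=np.linspace(0,6.28,200)
for z in(.203,.157):
  q=proj(np.c_[.5792+.028*np.cos(a),.1163+.028*np.sin(a),0*a+z],c);print(z,q.min(0),q.max(0))
E
```

```text
time_s: 6.98
tool_pos: [0.5785, 0.1161, 0.2554]
ee_rot: [[0.909, 0.417, -0.0], [0.417, -0.909, -0.015], [-0.007, 0.014, -1.0]]
force: [-0.7, 0.4, -0.2]
grip_width: 0.626
time_s: 7.15
tool_pos: [0.579, 0.1163, 0.255]
ee_rot: [[0.909, 0.417, -0.001], [0.417, -0.909, -0.015], [-0.007, 0.014, -1.0]]
force: [0.2, -0.6, -0.3]
grip_width: 0.776
t 7.15 pos [0.579  0.1163 0.255 ] F [ 0.2 -0.6 -0.3] w 70.8 q6 76.3 tool shift cm [ 0.03 -0.02  2.5 ] tilt [-0.001 -0.015 -1.   ] yaw 24.6
0.203 [272.65396231 210.20229427] [362.9197338  296.77299509]
0.157 [279.29541219 199.17342676] [354.97767203 272.62931797]
```

View pics/w5.png

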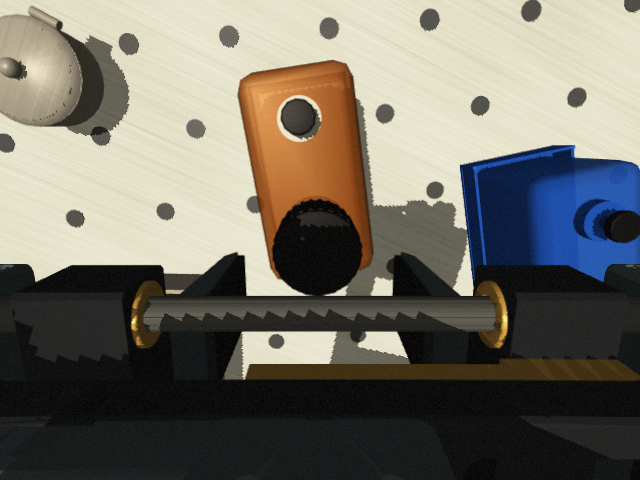

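```bash
python3 -m handwheel '[{"x":0,"y":0,"z":1.5,"roll":0,"jaw":9},{"x":0,"y":-0.05,"z":3.5,"roll":0,"jaw":9},{"x":0,"y":-0.1,"z":5.5,"roll":0,"jaw":9},{"x":0,"y":-0.12,"z":7.5,"roll":0,"jaw":9},{"x":0,"y":-0.12,"z":7.5,"roll":0,"jaw":9}]'
python3 -m handwheel '[{"x":0,"y":0,"z":0,"roll":0,"jaw":9},{"x":0,"y":0,"z":0,"roll":0,"jaw":9}]'
python3 - <<'E'
from h import *
goto([.5792,.1163,.179])
E
```

```text
time_s: 7.62
tool_pos: [0.5765, 0.1163, 0.1754]
ee_rot: [[0.909, 0.417, -0.009], [0.417, -0.909, -0.017], [-0.015, 0.011, -1.0]]
force: [-0.7, -0.1, -1.4]
grip_width: 0.986
time_s: 7.78
tool_pos: [0.577, 0.1167, 0.1754]
ee_rot: [[0.909, 0.418, -0.009], [0.418, -0.909, -0.017], [-0.016, 0.011, -1.0]]
force: [-0.1, 0.3, 0.8]
grip_width: 0.987
t 7.78 pos [0.577  0.1167 0.1754] F [-0.1  0.3  0.8] w 90.0 q6 76.4 tool shift cm [ 0.18  0.13 -0.36] tilt [-0.009 -0.017 -1.   ] yaw 24.7
```

```bash
python3 -m handwheel '[{"x":0.2,"y":0.1,"z":-0.3,"roll":0,"jaw":9},{"x":0.2,"y":0.1,"z":-0.3,"roll":0,"jaw":9},{"x":0.2,"y":0.1,"z":-0.3,"roll":0,"jaw":7},{"x":0.2,"y":0.1,"z":-0.3,"roll":0,"jaw":5},{"x":0.2,"y":0.1,"z":-0.3,"roll":0,"jaw":5}]' 35
python3 -m handwheel '[{"x":0,"y":0,"z":0,"roll":0,"jaw":4},{"x":0,"y":0,"z":0,"roll":0,"jaw":4},{"x":0,"y":0,"z":0,"roll":0,"jaw":4},{"x":0,"y":0,"z":0,"roll":0,"jaw":4},{"x":0,"y":0,"z":0,"roll":0,"jaw":4}]' 35
python3 - <<'E'
from h import *
goto([.5792,.1163,.179])
E
```

```text
time_s: 8.2
tool_pos: [0.5794, 0.1167, 0.1789]
ee_rot: [[0.909, 0.418, -0.009], [0.417, -0.909, -0.017], [-0.015, 0.011, -1.0]]
force: [-1.1, 0.6, 0.4]
grip_width: 0.795
time_s: 8.62
tool_pos: [0.5794, 0.1168, 0.1791]
ee_rot: [[0.909, 0.418, -0.009], [0.417, -0.909, -0.016], [-0.015, 0.011, -1.0]]
force: [-0.7, 0.4, 1.6]
grip_width: 0.603
t 8.62 pos [0.5794 0.1168 0.1791] F [-0.7  0.4  1.6] w 55.0 q6 76.4 tool shift cm [-0.04  0.04  0.01] tilt [-0.009 -0.016 -1.   ] yaw 24.7
```

```bash
python3 -m handwheel '[{"x":0,"y":0,"z":0,"roll":0,"jaw":4},{"x":0,"y":0,"z":0.2,"roll":0,"jaw":4},{"x":0,"y":0,"z":0.4,"roll":0,"jaw":4},{"x":0,"y":0,"z":0.6,"roll":0,"jaw":4},{"x":0,"y":0,"z":0.7,"roll":0,"jaw":4}]' 35
python3 -m handwheel '[{"x":0,"y":0,"z":0.1,"roll":0,"jaw":4},{"x":0,"y":0,"z":0.1,"roll":0,"jaw":4}]' 35
python3 - <<'E'
from h import *
goto([.5792,.1163,.173])
E
```

```text
time_s: 9.03
tool_pos: [0.5794, 0.1168, 0.1732]
ee_rot: [[0.909, 0.418, -0.008], [0.417, -0.909, -0.016], [-0.013, 0.011, -1.0]]
force: [-2.2, -0.4, 8.5]
grip_width: 0.602
time_s: 9.2
tool_pos: [0.5794, 0.1168, 0.1736]
ee_rot: [[0.909, 0.418, -0.006], [0.417, -0.909, -0.016], [-0.012, 0.012, -1.0]]
force: [-2.7, -0.0, 8.2]
grip_width: 0.606
t 9.2 pos [0.5794 0.1168 0.1736] F [-2.7 -0.   8.2] w 55.3 q6 76.4 tool shift cm [-0.04  0.04  0.06] tilt [-0.006 -0.016 -1.   ] yaw 24.7
```

```bash
python3 -m handwheel '[{"x":0,"y":0,"z":0.2,"roll":0,"jaw":4},{"x":0,"y":0,"z":0.3,"roll":0,"jaw":4},{"x":0,"y":0,"z":0.3,"roll":0,"jaw":4}]' 35
python3 - <<'E'
from h import *
goto([.5792,.1163,.173])
E
```

```text
time_s: 9.45
tool_pos: [0.5794, 0.1168, 0.1721]
ee_rot: [[0.909, 0.418, -0.005], [0.417, -0.909, -0.015], [-0.011, 0.012, -1.0]]
force: [-3.0, 0.1, 8.0]
grip_width: 0.607
t 9.45 pos [0.5794 0.1168 0.1721] F [-3.   0.1  8. ] w 55.4 q6 76.4 tool shift cm [-0.04  0.04 -0.09] tilt [-0.005 -0.015 -1.   ] yaw 24.7
```

```bash
python3 -m handwheel '[{"x":0,"y":0,"z":0.2,"roll":-3,"jaw":4},{"x":0,"y":0,"z":0.2,"roll":-8,"jaw":4},{"x":0,"y":0,"z":0.2,"roll":-13,"jaw":4},{"x":0,"y":0,"z":0.2,"roll":-18,"jaw":4}]' 35
python3 - <<'E'
from h import *
s=telemetry.read_state();print(s["moment"])
goto([.5792,.1163,.172])
im=optics.capture("wrist");cv2.imwrite("pics/w6.png",im)
E
```

```text
time_s: 9.78
tool_pos: [0.581, 0.117, 0.1722]
ee_rot: [[0.732, 0.681, -0.0], [0.681, -0.732, -0.015], [-0.01, 0.011, -1.0]]
force: [0.5, 0.3, 9.5]
grip_width: 0.605
[-0.01549548  0.04072288  0.04751691]
t 9.78 pos [0.581  0.117  0.1722] F [0.5 0.3 9.5] w 55.1 q6 58.2 tool shift cm [-0.18 -0.07  0.02] tilt [-0.    -0.015 -1.   ] yaw 42.9
```

View pics/w6.png

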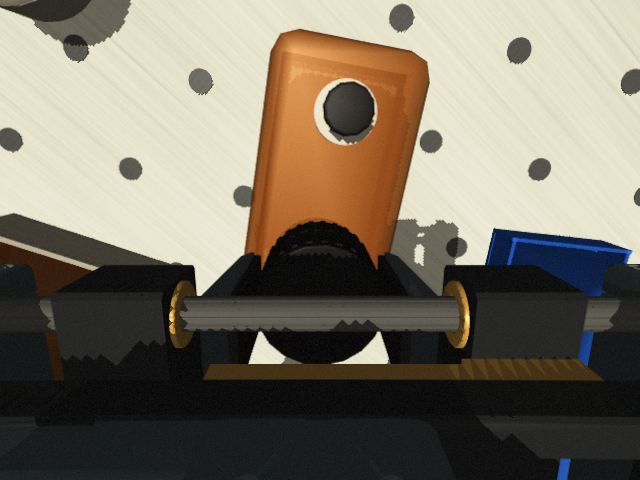

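```bash
python3 -m handwheel '[{"x":-0.1,"y":0,"z":0.2,"roll":-6,"jaw":4},{"x":-0.1,"y":0,"z":0.2,"roll":-12,"jaw":4},{"x":-0.1,"y":0,"z":0.2,"roll":-18,"jaw":4},{"x":-0.1,"y":0,"z":0.2,"roll":-24,"jaw":4},{"x":-0.1,"y":0,"z":0.2,"roll":-30,"jaw":4}]' 35
python3 -c "
from h import *
print(telemetry.read_state()['moment'])
goto([.5792,.1163,.172])"
```

```text
time_s: 10.25
tool_pos: [0.5812, 0.1171, 0.1722]
ee_rot: [[0.286, 0.958, 0.003], [0.958, -0.286, -0.013], [-0.011, 0.007, -1.0]]
force: [-1.9, 1.8, 8.5]
grip_width: 0.607
[ 0.2997206   0.30612228 -0.00304719]
t 10.25 pos [0.5812 0.1171 0.1722] F [-1.9  1.8  8.5] w 55.4 q6 27.6 tool shift cm [-0.13 -0.17  0.02] tilt [ 0.003 -0.013 -1.   ] yaw 73.4
```

```bash
python3 -m handwheel '[{"x":0,"y":-0.1,"z":0.2,"roll":-6,"jaw":4},{"x":0,"y":-0.1,"z":0.2,"roll":-12,"jaw":4},{"x":0,"y":-0.1,"z":0.2,"roll":-18,"jaw":4},{"x":0,"y":-0.1,"z":0.2,"roll":-24,"jaw":4},{"x":0,"y":-0.1,"z":0.2,"roll":-30,"jaw":4}]' 35
python3 -m handwheel '[{"x":0,"y":0,"z":0.2,"roll":-5,"jaw":4},{"x":0,"y":0,"z":0.2,"roll":-10,"jaw":4},{"x":0,"y":0,"z":0.2,"roll":-11,"jaw":4},{"x":0,"y":0,"z":0.2,"roll":-11,"jaw":4}]' 35
python3 -c "
from h import *
print(telemetry.read_state()['moment'])
goto([.5792,.1163,.25])
im=optics.capture('wrist');cv2.imwrite('pics/w7.png',im)"
```

```text
time_s: 10.67
tool_pos: [0.5812, 0.1178, 0.1722]
ee_rot: [[-0.237, 0.972, 0.007], [0.971, 0.237, -0.012], [-0.013, 0.004, -1.0]]
force: [-2.0, 1.2, 8.7]
grip_width: 0.606
time_s: 11.0
tool_pos: [0.5813, 0.1178, 0.172]
ee_rot: [[-0.418, 0.908, 0.008], [0.908, 0.418, -0.012], [-0.014, 0.003, -1.0]]
force: [-3.0, -0.3, 9.5]
grip_width: 0.605
[-0.02123967  0.46507402  0.00440593]
t 11.0 pos [0.5813 0.1178 0.172 ] F [-3.  -0.3  9.5] w 55.2 q6 -13.7 tool shift cm [-0.16 -0.23 -7.8 ] tilt [ 0.008 -0.012 -1.   ] yaw 114.7
```

View pics/w7.png

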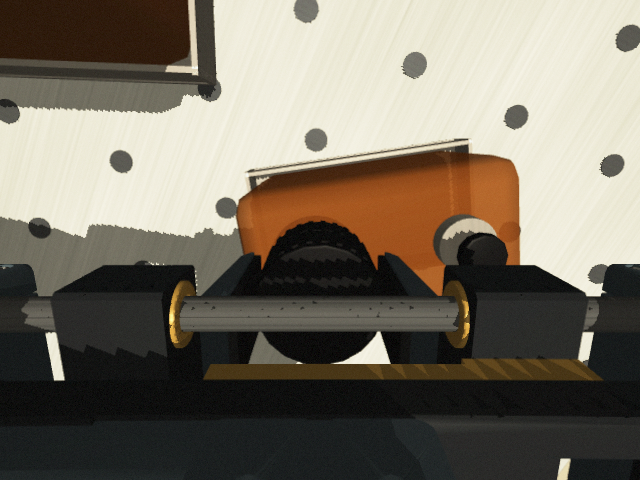

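```bash
python3 -m handwheel '[{"x":0,"y":0,"z":-0.3,"roll":0,"jaw":4},{"x":0,"y":0,"z":-0.8,"roll":0,"jaw":4},{"x":0,"y":0,"z":-1.5,"roll":0,"jaw":4},{"x":0,"y":0,"z":-2.3,"roll":0,"jaw":4},{"x":0,"y":0,"z":-3,"roll":0,"jaw":4}]' 35
python3 -m handwheel '[{"x":0,"y":0,"z":-1.5,"roll":0,"jaw":4},{"x":0,"y":0,"z":-3,"roll":0,"jaw":4},{"x":0,"y":0,"z":-4.2,"roll":0,"jaw":4},{"x":0,"y":0,"z":-4.8,"roll":0,"jaw":4},{"x":0,"y":0,"z":-4.8,"roll":0,"jaw":4}]' 35
python3 -m handwheel '[{"x":0,"y":0,"z":0,"roll":0,"jaw":4},{"x":0,"y":0,"z":0,"roll":0,"jaw":4},{"x":0,"y":0,"z":0,"roll":0,"jaw":4},{"x":0,"y":0,"z":0,"roll":0,"jaw":4},{"x":0,"y":0,"z":0,"roll":0,"jaw":4}]' 35
python3 -c "
from h import *
goto([.5792,.1163,.255])
print(np.abs(telemetry.read_state()['joint_vel']).max())
for n in('wrist','scene','top'):
  im=optics.capture(n);cv2.imwrite('pics/%s8.png'%n,im)
a=cv2.imread('pics/scene8.png')[130:430,170:400];b=cv2.imread('pics/wrist8.png')
cv2.imwrite('pics/s8c.png',cv2.resize(a,None,fx=2,fy=2))"
```

```text
time_s: 11.47
tool_pos: [0.5811, 0.1181, 0.2024]
ee_rot: [[-0.418, 0.909, 0.008], [0.908, 0.418, -0.012], [-0.014, 0.002, -1.0]]
force: [-0.2, 0.5, -1.6]
grip_width: 0.606
time_s: 11.88
tool_pos: [0.5815, 0.1188, 0.252]
ee_rot: [[-0.418, 0.909, 0.011], [0.908, 0.418, -0.011], [-0.015, 0.006, -1.0]]
force: [-0.1, 0.6, -0.5]
grip_width: 0.608
time_s: 12.3
tool_pos: [0.5813, 0.1188, 0.2514]
ee_rot: [[-0.418, 0.909, 0.01], [0.908, 0.418, -0.011], [-0.014, 0.004, -1.0]]
force: [0.2, -0.2, -0.3]
grip_width: 0.607
t 12.3 pos [0.5813 0.1188 0.2514] F [ 0.2 -0.2 -0.3] w 55.3 q6 -13.7 tool shift cm [-0.14 -0.29 -0.36] tilt [ 0.01  -0.011 -1.   ] yaw 114.7
0.17262905788117577
```

View pics/s8c.png

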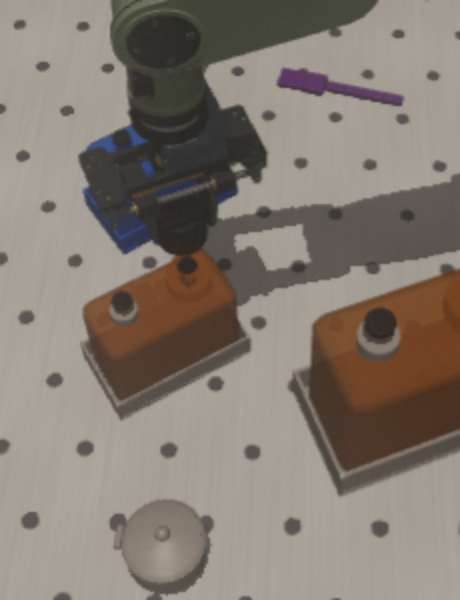

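View pics/wrist8.png

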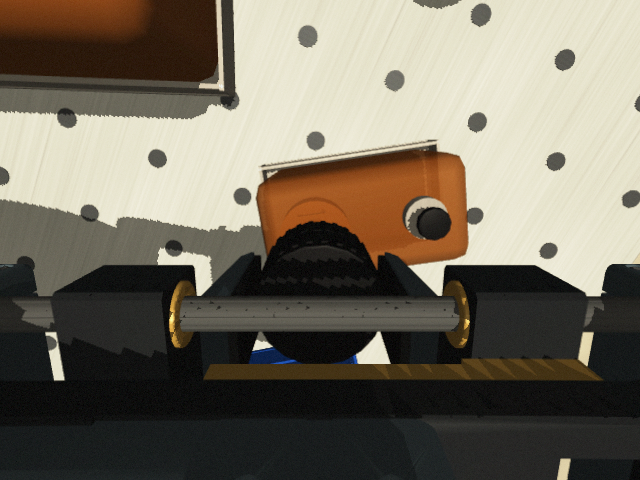

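The scene crop shows the neck bare at crop (187,270), with the cap in the gripper above it at crop (180,235). The wrist view shows the cap between the pads. The bowl, jug and brush look undisturbed, and the arm is still. Cap centre is about 72 mm up, so I'm handing in.

```bash
python3 -c "
from h import *
for n in('top',):
  optics.capture(n)
  for q in('jug','sugar_bowl','brush'): print(q,[np.round(d['point']) for d in optics.search_frame(q,n)][:1])
goto([.58,.117,.25])
print(job.job_done())"
```

```text
jug [array([177., 463.])]
sugar_bowl [array([201., 165.])]
brush [array([261., 441.])]
t 12.65 pos [0.5815 0.1188 0.2519] F [ 0.5 -0.5 -0.2] w 55.2 q6 -13.7 tool shift cm [-0.1  -0.21  0.19] tilt [ 0.011 -0.011 -1.   ] yaw 114.7
the job is handed in; nothing more can be done
None
```

The vent is pressed, the cap is off, and the gripper is holding it still and upright about 7 cm above where it sat. I handed the job in at 12.65 s; no verdict comes back, so success is not confirmed.

- **Vent plunger:** on the small amber bottle, I pressed it until it stopped at z = 0.157 m (8 mm of travel, 11–14 N). I held it there for about 0.7 s, then released it.
- **Cap:** I gripped it at 35 N and pushed it down about 6–7 mm (8–9.5 N). I turned it 90° anticlockwise, and twisting torque about the cap's axis stayed low (under 0.05 N m). Then I lifted it straight up.

**Last checks:**
- The scene picture shows the bare neck with the cap in the fingers above it.
- The finger opening is steady at 55 mm, the external force is near zero, and the tilt is about 1°.
- The cap is about 3 mm from my estimate of the neck's axis.
- The sugar bowl, jug and brush are within about 1–2 pixels of their starting places in the top view.
- No check failed. The only mismatch is that the tool ended about 2–3 mm from my camera estimate of the neck, close to the calibration's accuracy.

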